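Hold the cross brace over its notches for gluing

TASK

Take the long pine cross brace (the one with a blue-painted end) from the rack, lift it over the caddy of pots, and hold it level about 15 mm above the picture frame, square over its two notches with the blue end over the blue-marked notch, so that I can brush glue into the notches under it and it would then go straight down into them. Never touch the frame with it, and leave the pots in the caddy and the short spare strip alone. Finish still gripping it, hovering there motionless: do not lower it into the notches, put it down or let go.

Things in the scene. Friction and masses are not known exactly. Their poses are not given: they have to be found in the camera images.
- brace: Loose pine strip 210 long x 22 wide x 20 mm high, about 50 g; the last 30 mm of its +x end is painted blue. Origin at the centre of its underside; x along it towards the blue end, z up. Starts lying on the rack, its underside 30 mm above the bench, x within 0.35 rad of world x. Grip it across the 22 mm width near mid-length, 30 N or more.
- brace_blue_end (a point): Point on the brace's underside centre line, 90 mm from its middle towards the blue end (15 mm from that end face).
- brace_plain_end (a point): The same at the bare end: 90 mm from the middle, 180 mm from point brace_blue_end.
- offcut: Loose short spare strip of the same pine, 130 x 22 x 20 mm, no paint, also on the rack about 110 mm (centre to centre) beside the brace, either side. Origin at the centre of its underside, x along its length. Leave it alone.
- rack: Fixed rack: plywood board 200 (x) x 220 (y) x 8 mm with two battens along its y at x = +-50 mm, 18 mm wide, tops 30 mm above the bench. Origin at the centre of its underside. Between the battens the board's top is 8 mm above the bench, so the fingers have 22 mm free below the strips.
- frame: Fixed pine frame 280 (x) x 210 (y) mm outside, 220 x 150 inside; rail tops 56 mm above the bench, rails 30 mm wide, 36 high, on blocks 20 high. Nothing stands above the rails. Each long rail (along x) has at mid-length a notch 36 mm wide, 22 deep, open above and to both sides. Origin on the bench under the centre, z up; blue notch at +y. Its x is within 0.4 rad of world x.
- notch_blue (a point): Centre of the mouth of the notch with blue paint on the rail top at both sides of it: at rail-top height (56 mm above the bench), mid-width of the +y long rail, 90 mm from the frame's centre.
- notch_plain (a point): The same for the unpainted notch in the -y long rail; 180 mm from point notch_blue.
- caddy: Fixed wooden tray 300 (x) x 110 (y) x 30 mm high standing between the rack and the frame, with three pots in a row on its 5 mm thick floor. Origin at the centre of its underside. Nothing in it reaches higher than 160 mm above the bench.
- tub: Loose white lidded tub, 88 mm diameter, 98 mm high, in the caddy. Origin at the centre of its underside.
- glue_bottle: Loose white glue bottle with orange cap and yellow label, 60 mm diameter, 150 mm high, in the caddy. Origin at the centre of its underside.
- jar: Loose white jar with a blue lid, 72 mm diameter, 95 mm high, in the caddy. Origin at the centre of its underside.
Not all that is in view belongs to the job. What is shaped like the brace but pink is not meant.

How it is judged:
By the outcome, as a careful person would: the job done as asked, in the order asked, and still so for the second after the job is handed in, while the arm keeps its last pose, push and grip.
It also fails if it takes over 48 s, if anything falls off the work surface, if the arm or the gripper's body presses on something with over 40 N, if the wrist force passes 120 N, or if a joint passes its speed limit or range.

ROBOT

A 7-joint arm with a two-finger parallel gripper is mounted at the origin on the work surface. World frame = base frame: x ahead of the robot, y to its left, z up, the work surface at z = 0. Lengths are in m, angles in rad, forces in N, time in s.
With the tool pointing down it reaches from about 0.4 to 0.925 m from the base axis. Payload 5.6 kg.
Tool frame: the origin (TCP) lies at the centre of the arm's flange, where the gripper is bolted on; the fingertips stand 173 mm ahead of it and the grasp point (between the pads) lies 155 mm ahead of it; z points along the fingers, y is the line along which they close (so a half turn about z gives the same grasp; the last joint's range is limited). The gripper opens to 85 mm and grips with 20 to 120 N. Pads are 22 mm wide; open, the fingers measure 114 mm over their backs; the gripper's body (76 mm by 85 mm) begins 54 mm behind the grasp point. The pads swing forward as they close: fully open they stand 13 mm farther back than shut.
Start: joints at [1.258, 0.468, -0.012, 1.603, 0.006, 1.071, -0.056], TCP at [0.173, -0.626, 0.405] pointing down, gripper open.
Joint ranges: [-2.53, 2.53], [-0.31, 2.02], [-1.57, 1.55], [0.28, 2.44], [-1.29, 4.43], [0.15, 1.84], [-2.92, 2.92]. Speed limits (rad/s): [2.57, 2.57, 3.14, 3.14, 3.14, 3.14, 3.14].

INTERFACE

Orientations are given as a unit quaternion [x, y, z, w].
In Python, from station import robot gives the robot as it stands.
- The arm moves only by the tool drive_tool, never from a script. Its argument "rows" is text: rows parted by semicolons, each of 5 numbers parted by spaces: the closure, from 0 (fully open) to 1 (shut), then the shift along the tool's x, y, z in m, then the turn about the tool's z in degrees. In form: grip tx ty tz yaw; .... A call has 1 to 20 rows; each row shifts and turns the commanded pose from where the row before left it, along the tool's axes as they then stand; what a row does not reach is not made up. A row lasts 1/10 s, in which the tool goes at most 50 mm and 8.59 degrees, less where a joint would pass 70% of its speed; a pose out of reach is approached as far as the arm can. A call is refused whole if a number of a shift passes 0.05 or a number of a turn 8.59, either way. A call with a gripper value outside its range is refused whole. The fingers move at their own pace and stop on an object; the grip force is fixed at half the most. Time passes only in rows, so rows that do not move let the fingers close. It gives the time, the measured TCP pose, the force, the opening and the grip force at its end, in the units of the state.
- robot.read_state(): the state, without advancing time (a new reading comes with each control period).
- robot.grab_frame(name): name is "side" or "top"; returns the picture (384x512x3 uint8, red, green, blue); there is no depth.
- robot.camera_model(name): a dict with "mtx" (3x3 intrinsics, pixels), "R" (3x3) and "t" (3): a world point X has camera coordinates R X + t. Camera axes: x right, y down, z forward; pixel columns grow to the right and rows downward; lengths in m; the calibration is good to about 2 mm. A picture is of the moment at which its call begins. camera_model takes no time and is no camera call.
- robot.sign_off(): hands the job in; it is judged then, once.
The state is a dict: "time_s": time; "joints": joint angles; "dq": joint speeds; "tau": joint torques, N m; "eef_pos": TCP position; "tool_rot": TCP orientation; "force": force on the tool from outside, world axes, zero at the start; "moment": the same for the moment, N m; "gripper_width": opening from 0.0 (shut) to 1.0 (fully open); "finger_force": force on a finger pad.
Only numpy, scipy, OpenCV 4.12 (cv2) and the standard library are available. Lean on these libraries where they do the work, as an engineer would, in place of code of your own. Each camera call takes 0.05 s, during which the arm holds its last target. There are 200 camera calls.

## Working session

There is one attempt and no reset: what is moved stays moved. The work goes in short steps, Python scripts to look and compute and a tool call to move; the robot and the scene stay as the last step left them, time stands still between calls to the robot, and variables do not carry over. Pictures are saved under pics/ and viewed, at most 10 in all, crops included, and the job is handed in when it is done.

Besides the shell and the picture viewer there is one more tool, called after "Request:" as name(argument=value, ...) on one line, values as JSON. drive_tool: Moves the arm, as the interface text tells. Its arguments: {"type":"object","properties":{"rows":{"type":"string"}},"required":["rows"]}

```bash
mkdir -p pics; python3 - <<'E'
from station import robot
import cv2,numpy as np
for n in("top","side"):
    f=robot.grab_frame(n); cv2.imwrite(f"pics/{n}0.png",f[:,:,::-1]); 
    m=robot.camera_model(n); print(n,np.round(m["mtx"],1).tolist(),np.round(m["R"],3).tolist(),np.round(m["t"],3).tolist())
s=robot.read_state(); print(s["time_s"],s["eef_pos"],s["tool_rot"],s["gripper_width"])
E
```

```text
top [[467.9, 0.0, 266.3], [0.0, 467.9, 193.1], [0.0, 0.0, 1.0]] [[0.068, -0.998, 0.004], [-0.973, -0.068, -0.221], [0.221, 0.011, -0.975]] [-0.029, 0.472, 1.528]
side [[495.6, 0.0, 259.0], [0.0, 495.6, 180.5], [0.0, 0.0, 1.0]] [[-0.767, -0.642, -0.017], [-0.469, 0.578, -0.668], [0.438, -0.504, -0.744]] [0.359, 0.254, 1.308]
0.1 [ 0.17315943 -0.62628585  0.40382389] [ 9.90913127e-01  1.34501041e-01 -1.79493539e-04 -7.82162818e-04] 0.9990893162394935
```

View pics/top0.png

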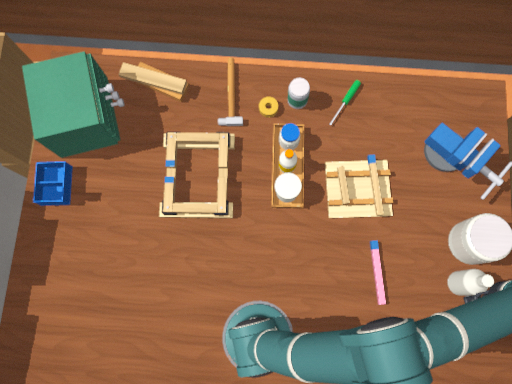

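View pics/side0.png

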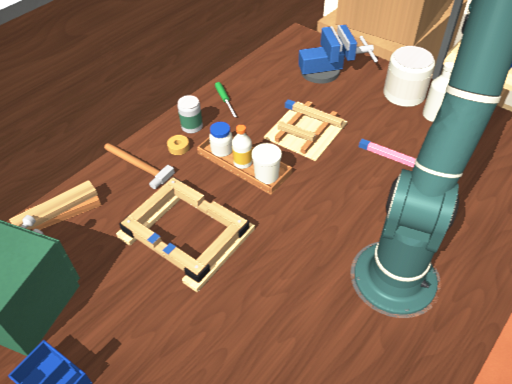

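Top view: candidates are the long strip with a blue end at (372,158)–(379,213) on the rack, the short unpainted strip at (343,185) on the rack, and the pink strip with a blue end at (378,272) on the bench. The first fits: it is pine, long and blue-ended, on the rack. The second is the offcut and the third is the pink decoy. The frame is at (197,175), with its blue marks at (170,163) and (169,180). I'll confirm this in a crop.

```bash
cat > h.py <<'E'
import numpy as np,cv2
from station import robot
def ray(n,px,z):
    m=robot.camera_model(n);R=np.array(m["R"]);t=np.array(m["t"])
    c=-R.T@t; px=np.atleast_2d(px).astype(float)
    d=np.c_[px,np.ones(len(px))]@np.linalg.inv(np.array(m["mtx"])).T@R
    return c+d*((z-c[2])/d[:,2])[:,None]
def proj(n,X):
    m=robot.camera_model(n); q=(np.atleast_2d(X)@np.array(m["R"]).T+np.array(m["t"]))@np.array(m["mtx"]).T
    return q[:,:2]/q[:,2:]
def blobs(n,im,lo,hi,amin=15):
    h=cv2.cvtColor(im,cv2.COLOR_RGB2HSV); k=cv2.inRange(h,lo,hi)
    _,_,s,c=cv2.connectedComponentsWithStats(k)
    return [(c[i],s[i]) for i in range(1,len(s)) if s[i][4]>=amin]
E
python3 - <<'E'
from h import *
f=cv2.imread("pics/top0.png"); g=cv2.imread("pics/side0.png")
a=cv2.resize(f[125:225,320:400],None,fx=5,fy=5,interpolation=cv2.INTER_CUBIC)
b=cv2.resize(f[125:225,155:235],None,fx=5,fy=5,interpolation=cv2.INTER_CUBIC)
cv2.imwrite("pics/crop.png",np.hstack([b,a]))
for n,i in(("top",f),("side",g)):
    for c,s in blobs(n,i[:,:,::-1].copy(),(100,120,60),(125,255,255)): print(n,c.round(1),s.tolist(),ray(n,c,.05)[0].round(3))
E
```

```text
top [453.5 144.7] [425, 123, 59, 47, 1397] [ 0.69  -0.633  0.05 ]
top [290.  132.1] [281, 124, 19, 18, 251] [ 0.696 -0.064  0.05 ]
top [481.8 159.9] [463, 141, 37, 37, 381] [ 0.642 -0.729  0.05 ]
top [371.  158.3] [368, 155, 8, 8, 52] [ 0.621 -0.348  0.05 ]
top [169.8 162.9] [166, 161, 9, 5, 43] [0.556 0.342 0.05 ]
top [ 52.4 183.2] [33, 162, 39, 44, 1533] [0.457 0.731 0.05 ]
top [168.7 179. ] [165, 177, 9, 5, 42] [0.499 0.339 0.05 ]
top [373.9 244.4] [370, 241, 9, 8, 58] [ 0.324 -0.363  0.05 ]
side [326.5  53.2] [299, 25, 58, 49, 1541] [ 0.689 -0.671  0.05 ]
side [289.1 103.9] [286, 100, 8, 9, 55] [ 0.616 -0.34   0.05 ]
side [219.7 129.3] [211, 122, 19, 16, 253] [ 0.714 -0.094  0.05 ]
side [363.5 143.6] [359, 139, 11, 10, 69] [ 0.311 -0.331  0.05 ]
side [153.2 237.5] [148, 233, 12, 10, 59] [0.558 0.339 0.05 ]
side [168.9 247.9] [163, 243, 12, 11, 68] [0.5   0.335 0.05 ]
side [ 47.3 368.1] [9, 340, 83, 44, 2097] [0.474 0.731 0.05 ]
```

View pics/crop.png

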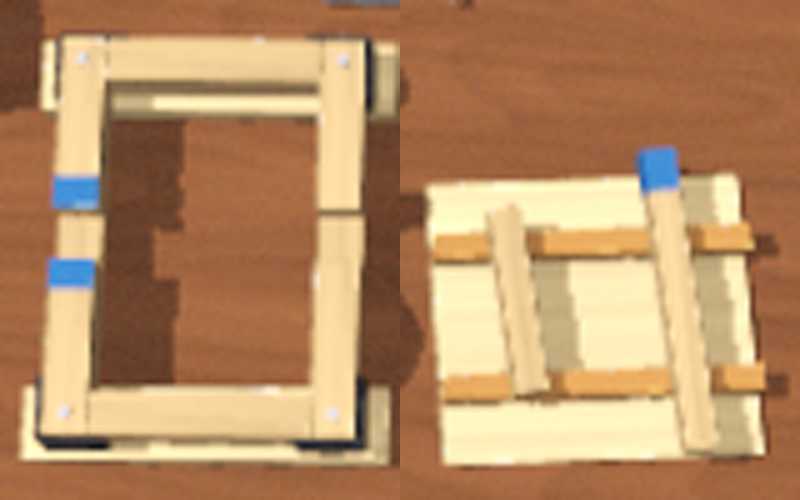

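The crop confirms it: the blue-ended pine strip runs from crop (658,150) to (702,448), and the plain offcut beside it is at crop (517,300). The frame's blue marks are at crop (76,192) and (72,273), with four corner screws visible at (82,58), (343,61), (65,411) and (333,413).

```bash
python3 - <<'E'
from h import *
f=cv2.imread("pics/top0.png")
S=np.array([(82,58),(343,61),(65,411),(333,413)])
px=(S+.5)/5-.5+[155,125]
P=ray("top",px,.056); print("screws",P.round(4).tolist(), P.mean(0))
for a,b in((0,1),(2,3),(0,2),(1,3)): print(a,b,np.linalg.norm(P[a]-P[b]).round(4),np.arctan2(*(P[a]-P[b])[[1,0]]).round(3))
for n,c in(("top",[(169.8,162.9),(168.7,179)]),("side",[(153.2,237.5),(168.9,247.9)])): print(n,ray(n,c,.056).round(4).tolist(),ray(n,c,.056).mean(0))
for r in(158,167,182,190,196,206,210): print(r,f[r,366:392,0].tolist())
# brace corner readings: top edge -y side, bottom edge +y side
E
```

```text
screws [[0.6505, 0.3471, 0.056], [0.6609, 0.1665, 0.056], [0.4019, 0.3302, 0.056], [0.4129, 0.1512, 0.056]] [0.53155185 0.2487282  0.056     ]
0 1 0.1809 1.629
2 3 0.1794 1.632
0 2 0.2492 0.068
1 3 0.2485 0.062
top [[0.5545, 0.3403, 0.056], [0.4977, 0.3375, 0.056]] [0.52606591 0.33888317 0.056     ]
side [[0.5539, 0.341, 0.056], [0.4962, 0.3372, 0.056]] [0.52503549 0.33910956 0.056     ]
158 [76, 128, 179, 214, 216, 215, 216, 215, 208, 155, 52, 57, 64, 63, 64, 64, 61, 58, 63, 61, 67, 60, 67, 63, 61, 63]
167 [195, 194, 184, 128, 139, 158, 163, 165, 161, 159, 151, 136, 134, 136, 138, 137, 148, 184, 198, 197, 197, 183, 58, 67, 64, 65]
182 [188, 189, 188, 188, 182, 151, 131, 158, 162, 164, 157, 153, 155, 129, 131, 130, 132, 133, 131, 151, 191, 191, 182, 132, 46, 59]
190 [194, 193, 193, 192, 192, 187, 156, 128, 166, 162, 164, 157, 152, 149, 117, 135, 131, 132, 132, 133, 153, 192, 191, 180, 95, 46]
196 [189, 187, 189, 189, 189, 187, 183, 147, 125, 161, 164, 158, 152, 154, 149, 119, 133, 132, 131, 132, 131, 152, 191, 196, 193, 48]
206 [189, 189, 191, 190, 190, 188, 190, 190, 180, 129, 159, 161, 158, 150, 154, 156, 151, 131, 132, 131, 130, 132, 153, 191, 195, 192]
210 [193, 193, 193, 192, 191, 191, 192, 190, 183, 153, 128, 169, 162, 154, 151, 154, 151, 122, 130, 128, 130, 131, 127, 149, 189, 175]
```

```bash
python3 - <<'E'
from h import *
r=np.array([158,182,190,196,206,210]);c=np.array([371.9,375.5,376.6,377.6,379,379.6])
k=np.polyfit(r,c,1);print(k,np.polyval(k,r)-c)
P=ray("top",np.array([(np.polyval(k,v),v) for v in(154.3,213.5)]),.05)
d=P[0]-P[1];print(P.round(4),np.linalg.norm(d),np.arctan2(d[1],d[0]),P.mean(0))
bs=ray("side",[(289.1,103.9)],.045);print(bs)
y=np.arctan2(d[1],d[0]); print("pink? blue patch ctr expected",P.mean(0)[:2]+.09*np.array([np.cos(y),np.sin(y)]))
s=robot.read_state();print(s["time_s"],s["joints"])
from scipy.spatial.transform import Rotation as R
print(R.from_quat(s["tool_rot"]).as_matrix().round(3))
E
```

```text
[1.48032971e-01 3.48524391e+02] [ 0.0136006  -0.03360809  0.05065568 -0.0611465   0.01918321  0.0113151 ]
[[ 0.6353 -0.3488  0.05  ]
 [ 0.4294 -0.3821  0.05  ]] 0.20848572017078676 0.1602139589468088 [ 0.53234867 -0.36542449  0.05      ]
[[ 0.61926837 -0.34453402  0.045     ]]
pink? blue patch ctr expected [ 0.62119606 -0.35106684]
0.1 [ 1.25796887  0.46831454 -0.01159785  1.60351458  0.00603145  1.07140217
 -0.05625366]
[[ 0.964  0.267 -0.001]
 [ 0.267 -0.964  0.002]
 [-0.    -0.002 -1.   ]]
```

Request:
drive_tool(rows="0 0 0 0 6.3; 0 0.022 -0.011 0 0; 0 0.022 -0.011 0 0; 0 0.022 -0.011 0 0; 0 0.022 -0.011 0 0; 0 0.022 -0.011 0 0; 0 0.022 -0.011 0 0; 0 0.022 -0.011 0 0; 0 0.022 -0.011 0 0; 0 0.022 -0.011 0 0; 0 0.022 -0.011 0 0; 0 0.022 -0.011 0 0; 0 0.022 -0.011 0 0; 0 0.022 -0.011 0 0; 0 0.022 -0.011 0 0; 0 0.022 -0.011 0 0; 0 0.022 -0.011 0 0; 0 0.022 -0.011 0 0; 0 0.022 -0.013 0 0; 0 0 0 0 0")

```text
time_s: 2.1
eef_pos: [0.5353, -0.3623, 0.404]
tool_rot: [0.997, 0.083, 0.001, -0.001]
force: [-0.1, 0.5, -0.0]
gripper_width: 1.0
finger_force: 0.0
```

Request:
drive_tool(rows="0 -0.004 0.003 0 0.3; 0 0 0 0.02 0; 0 0 0 0.02 0; 0 0 0 0.02 0; 0 0 0 0.02 0; 0 0 0 0.02 0; 0 0 0 0.02 0; 0 0 0 0.02 0; 0 0 0 0 0; 0 0 0 0 0")

```text
time_s: 3.1
eef_pos: [0.5279, -0.3709, 0.2647]
tool_rot: [0.997, 0.076, -0.001, 0.0]
force: [0.2, -0.7, -0.4]
gripper_width: 0.996
finger_force: 0.0
```

```bash
python3 - <<'E'
from h import *
from scipy.spatial.transform import Rotation as R
a=robot.grab_frame("top");b=robot.grab_frame("side")
c=[cv2.resize(x,None,fx=4,fy=4,interpolation=cv2.INTER_CUBIC) for x in(a[110:235,310:405],b[50:175,245:350])]
cv2.imwrite("pics/pre.png",np.hstack(c)[:,:,::-1])
s=robot.read_state();print(s["eef_pos"],R.from_quat(s["tool_rot"]).as_matrix().round(4).tolist())
E
```

```text
[ 0.52874669 -0.37060954  0.26600603] [[0.9883, 0.1528, 0.0014], [0.1528, -0.9883, -0.0014], [0.0012, 0.0016, -1.0]]
```

View pics/pre.png

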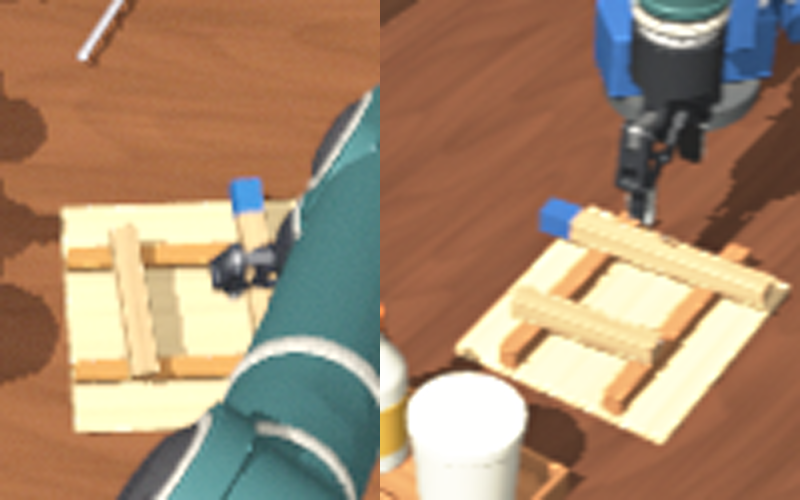

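The open gripper is astride the brace near mid-length. Its near finger is at side crop (640,205), and the offcut is clear. I'll correct about 4 mm and descend.

Request:
drive_tool(rows="0 0.004 -0.004 0 -0.4; 0 0 0 0 0; 0 0 0 0.01 0; 0 0 0 0.01 0; 0 0 0 0.01 0; 0 0 0 0 0; 0 0 0 0 0")

```text
time_s: 3.9
eef_pos: [0.532, -0.3651, 0.2339]
tool_rot: [0.997, 0.081, -0.001, -0.0]
force: [0.6, 0.5, -0.2]
gripper_width: 1.001
finger_force: 0.0
```

```bash
python3 - <<'E'
from h import *
for i in range(4):
    robot.grab_frame("side"); s=robot.read_state();print(s["eef_pos"].round(4),s["tool_rot"].round(4))
E
```

```text
[ 0.5322 -0.3651  0.2344] [ 9.967e-01  8.060e-02 -2.000e-04 -1.000e-04]
[ 0.5323 -0.3652  0.2348] [9.967e-01 8.060e-02 1.000e-04 1.000e-04]
[ 0.5324 -0.3652  0.235 ] [9.967e-01 8.070e-02 3.000e-04 2.000e-04]
[ 0.5324 -0.3652  0.2351] [9.967e-01 8.070e-02 3.000e-04 3.000e-04]
```

Request:
drive_tool(rows="0 0 0 0.01 0; 0 0 0 0.01 0; 0 0 0 0.01 0; 0 0 0 0.01 0; 0 0 0 0 0; 0 0 0 0 0; 1 0 0 0 0; 1 0 0 0 0; 1 0 0 0 0; 1 0 0 0 0; 1 0 0 0 0; 1 0 0 0 0; 1 0 0 0 0; 1 0 0 0 0; 1 0 0 0 0; 1 0 0 0 0; 1 0 0 0 0; 1 0 0 0 0")

```text
time_s: 5.9
eef_pos: [0.5324, -0.3652, 0.1951]
tool_rot: [0.997, 0.081, 0.0, 0.0]
force: [-0.2, 1.3, 4.9]
gripper_width: 0.252
finger_force: 59.7
```

Request:
drive_tool(rows="1 0 0 -0.005 0; 1 0 0 -0.01 0; 1 0 0 -0.015 0; 1 0 0 -0.02 0; 1 0 0 -0.02 0; 1 0 0 -0.02 0; 1 0 0 -0.02 0; 1 0 0 -0.02 0; 1 0 0 -0.02 0; 1 0 0 -0.02 0; 1 0 0 -0.02 0; 1 0 0 -0.01 0; 1 0 0 -0.005 0; 1 0 0 0 0; 1 0 0 0 0; 1 0 0 0 0")

```text
time_s: 7.5
eef_pos: [0.532, -0.3649, 0.3985]
tool_rot: [0.997, 0.081, -0.001, -0.001]
force: [0.3, 0.5, 0.0]
gripper_width: 0.248
finger_force: 59.0
```

```bash
python3 - <<'E'
from h import *
a=robot.grab_frame("top");b=robot.grab_frame("side")
cv2.imwrite("pics/lift.png",np.vstack([np.hstack([a[100:300,200:512],b[0:200,150:462]])])[:,:,::-1])
s=robot.read_state();print(s["eef_pos"].round(4),s["tool_rot"].round(4),s["gripper_width"],s["force"].round(2),s["joints"].round(2))
E
```

```text
[ 0.5321 -0.365   0.3987] [ 9.967e-01  8.070e-02 -6.000e-04 -5.000e-04] 0.24640400510032237 [-0.44 -0.77  0.1 ] [ 0.63  0.47 -0.12  1.61  0.06  1.06 -0.91]
```

View pics/lift.png

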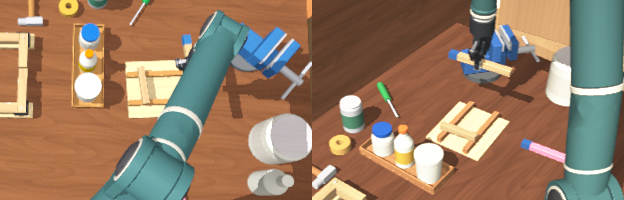

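The brace is held in the gripper (side crop 482,62), its blue end still at the far end, and the offcut is undisturbed on the rack. Next I carry it across.

Request:
drive_tool(rows="1 0.001 -0.006 0 0; 1 0.002 -0.012 0 0; 1 0.003 -0.019 0 0; 1 0.003 -0.02 0 0; 1 0.003 -0.02 0 0; 1 0.003 -0.02 0 0; 1 0.003 -0.02 0 0; 1 0.003 -0.02 0 0; 1 0.003 -0.02 0 0; 1 0.003 -0.02 0 0; 1 0.003 -0.02 0 0; 1 0.003 -0.02 0 0; 1 0.003 -0.02 0 0; 1 0.003 -0.02 0 0; 1 0.003 -0.02 0 0; 1 0.003 -0.02 0 0; 1 0.003 -0.02 0 0; 1 0.003 -0.02 0 0; 1 0.003 -0.02 0 0; 1 0.003 -0.02 0 0")

```text
time_s: 9.6
eef_pos: [0.5268, 0.0187, 0.3999]
tool_rot: [0.997, 0.082, 0.0, -0.0]
force: [-0.3, 0.0, 0.2]
gripper_width: 0.247
finger_force: 59.0
```

Request:
drive_tool(rows="1 0.003 -0.02 0 0; 1 0.003 -0.02 0 0; 1 0.003 -0.02 0 0; 1 0.003 -0.02 0 0; 1 0.004 -0.02 0 0; 1 0.004 -0.02 0 0; 1 0.004 -0.02 0 0; 1 0.004 -0.02 0 0; 1 0.004 -0.02 0 0; 1 0.003 -0.02 0 0; 1 0.002 -0.012 0 0; 1 0.001 -0.006 0 0; 1 0 0 0 0; 1 0 0 0 0")

```text
time_s: 11.0
eef_pos: [0.5303, 0.2368, 0.3996]
tool_rot: [0.997, 0.08, -0.0, 0.0]
force: [-0.5, -0.6, -0.9]
gripper_width: 0.246
finger_force: 59.0
```

Request:
drive_tool(rows="1 0 0 0 -2; 1 0 0 0 -5; 1 0 0 0 -5; 1 0 0 0 -5; 1 0 0 0 -5; 1 0 0 0 -5; 1 0 0 0 -5; 1 0 0 0 -5; 1 0 0 0 -5; 1 0 0 0 -5; 1 0 0 0 -5; 1 0 0 0 -5; 1 0 0 0 -5; 1 0 0 0 -5; 1 0 0 0 -5; 1 0 0 0 -5; 1 0 0 0 -5; 1 0 0 0 -2.5; 1 0 0 0 0; 1 0 0 0 0")

```text
time_s: 13.0
eef_pos: [0.5305, 0.2365, 0.3995]
tool_rot: [0.685, 0.729, -0.0, 0.0]
force: [-0.0, -0.6, -0.7]
gripper_width: 0.249
finger_force: 58.9
```

```bash
python3 - <<'E'
from h import *
from scipy.spatial.transform import Rotation as R
a=robot.grab_frame("top");b=robot.grab_frame("side")
cv2.imwrite("pics/t2.png",a[:,:,::-1]);cv2.imwrite("pics/s2.png",b[:,:,::-1])
c=[cv2.resize(x,None,fx=2.5,fy=2.5,interpolation=cv2.INTER_CUBIC) for x in(a[100:300,110:270],b[100:300,80:240])]
cv2.imwrite("pics/rot.png",np.hstack(c)[:,:,::-1])
s=robot.read_state();M=R.from_quat(s["tool_rot"]).as_matrix();print(s["eef_pos"].round(4),M.round(4).tolist(),np.arctan2(M[1,0],M[0,0]))
E
```

```text
[0.5304 0.237  0.3996] [[-0.0639, 0.998, 0.0], [0.998, 0.0639, -0.0004], [-0.0004, 0.0, -1.0]] 1.6347529480425342
```

View pics/rot.png

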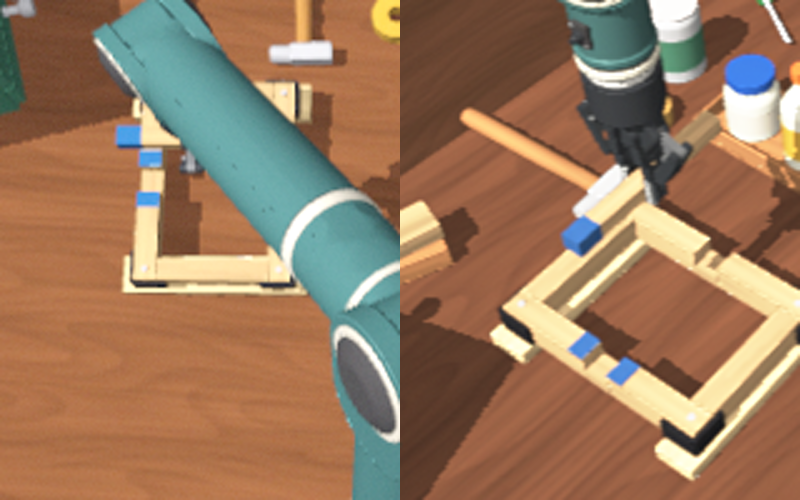

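The brace is turned, with its blue end over the blue-notch side: side crop (582,236) for the end and (585,345), (622,371) for the marks. Next I centre it and go down part of the way.

Request:
drive_tool(rows="1 0.006 0.001 0 0; 1 0.006 0.001 0 0; 1 0 0 0.01 0; 1 0 0 0.02 0; 1 0 0 0.02 0; 1 0 0 0.02 0; 1 0 0 0.02 0; 1 0 0 0.02 0; 1 0 0 0.01 0; 1 0 0 0.01 0; 1 0 0 0 0; 1 0 0 0 0; 1 0 0 0 0")

```text
time_s: 14.4
eef_pos: [0.5318, 0.2498, 0.2705]
tool_rot: [0.684, 0.73, 0.001, 0.0]
force: [-0.3, 0.1, -0.4]
gripper_width: 0.245
finger_force: 58.9
```

```bash
python3 - <<'E'
from h import *
from scipy.spatial.transform import Rotation as R
a=robot.grab_frame("top");b=robot.grab_frame("side")
c=[cv2.resize(x,None,fx=4,fy=4,interpolation=cv2.INTER_CUBIC) for x in(a[120:245,150:250],b[150:275,125:225])]
cv2.imwrite("pics/mid.png",np.hstack(c)[:,:,::-1]);cv2.imwrite("pics/s3.png",b[:,:,::-1])
s=robot.read_state();M=R.from_quat(s["tool_rot"]).as_matrix();e=s["eef_pos"];print(e.round(4),M.round(4).tolist(),np.arctan2(M[1,0],M[0,0]))
# predicted blue end corners in the side crop if brace centred on tool
L=np.array([[x,y,z] for x in(.105,.075,-.105) for y in(-.011,.011) for z in(0.145,0.165)])
for n,o in(("top",(150,120)),("side",(125,150))):
    p=(proj(n,e+L@M.T)-o+.5)*4-.5+([400,0] if n=="side" else [0,0]); print(n,[(l.tolist(),q.round(0).tolist()) for l,q in zip(L,p)])
E
```

```text
[0.5318 0.2497 0.2705] [[-0.0653, 0.9979, 0.0014], [0.9979, 0.0653, 0.0005], [0.0004, 0.0014, -1.0]] 1.6361797121267134
top [([0.105, -0.011, 0.145], [42.0, 195.0]), ([0.105, -0.011, 0.165], [47.0, 202.0]), ([0.105, 0.011, 0.145], [43.0, 169.0]), ([0.105, 0.011, 0.165], [48.0, 176.0]), ([0.075, -0.011, 0.145], [79.0, 195.0]), ([0.075, -0.011, 0.165], [83.0, 202.0]), ([0.075, 0.011, 0.145], [80.0, 169.0]), ([0.075, 0.011, 0.165], [85.0, 176.0]), ([-0.105, -0.011, 0.145], [300.0, 196.0]), ([-0.105, -0.011, 0.165], [302.0, 203.0]), ([-0.105, 0.011, 0.145], [300.0, 170.0]), ([-0.105, 0.011, 0.165], [302.0, 177.0])]
side [([0.105, -0.011, 0.145], [522.0, 333.0]), ([0.105, -0.011, 0.165], [527.0, 351.0]), ([0.105, 0.011, 0.145], [497.0, 317.0]), ([0.105, 0.011, 0.165], [503.0, 335.0]), ([0.075, -0.011, 0.145], [555.0, 302.0]), ([0.075, -0.011, 0.165], [560.0, 321.0]), ([0.075, 0.011, 0.145], [530.0, 286.0]), ([0.075, 0.011, 0.165], [535.0, 305.0]), ([-0.105, -0.011, 0.145], [735.0, 132.0]), ([-0.105, -0.011, 0.165], [737.0, 151.0]), ([-0.105, 0.011, 0.145], [711.0, 118.0]), ([-0.105, 0.011, 0.165], [713.0, 137.0])]
```

View pics/mid.png

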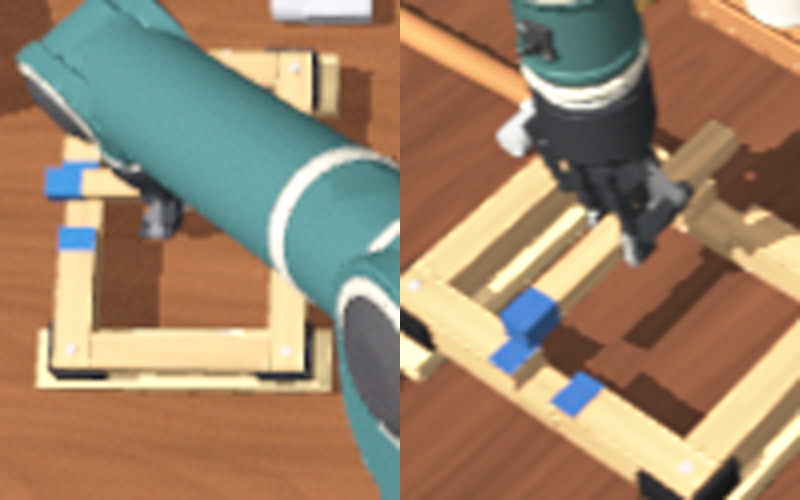

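The blue end's corners, at side crop (503,332), (530,347) and (557,303), fit the level prediction, except that the brace sits about 3 mm back along its length. Correcting that and lowering to the hover height.

Request:
drive_tool(rows="1 0.0025 -0.0005 0 0; 1 0 0 0.005 0; 1 0 0 0.01 0; 1 0 0 0.01 0; 1 0 0 0.005 0; 1 0 0 0.0045 0; 1 0 0 0 0; 1 0 0 0 0; 1 0 0 0 0; 1 0 0 0 0")

```text
time_s: 15.5
eef_pos: [0.531, 0.2521, 0.2355]
tool_rot: [0.684, 0.73, 0.0, 0.0]
force: [0.4, 0.1, -1.0]
gripper_width: 0.246
finger_force: 58.9
```

```bash
python3 - <<'E'
from h import *
from scipy.spatial.transform import Rotation as R
a=robot.grab_frame("top");b=robot.grab_frame("side")
c=[cv2.resize(x,None,fx=5,fy=5,interpolation=cv2.INTER_CUBIC) for x in(a[130:240,155:235],b[180:290,130:210])]
cv2.imwrite("pics/fin.png",np.hstack(c)[:,:,::-1])
s=robot.read_state();M=R.from_quat(s["tool_rot"]).as_matrix();e=s["eef_pos"];print(s["time_s"],e.round(4),M.round(4).tolist(),np.arctan2(M[1,0],M[0,0]))
L=np.array([[x-.003,y,z] for x in(.105,.075,-.105) for y in(-.011,.011) for z in(0.145,0.165)])
for n,o in(("top",(155,130)),("side",(130,180))):
    p=(proj(n,e+L@M.T)-o+.5)*5-.5+([400,0] if n=="side" else [0,0]); print(n,[(l.round(3).tolist(),q.round(0).tolist()) for l,q in zip(L,p)])
E
```

```text
15.6 [0.5309 0.2521 0.2354] [[-0.0655, 0.9979, 0.0005], [0.9979, 0.0655, 0.0001], [0.0001, 0.0005, -1.0]] 1.6363172404366517
top [([0.102, -0.011, 0.145], [40.0, 210.0]), ([0.102, -0.011, 0.165], [46.0, 218.0]), ([0.102, 0.011, 0.145], [41.0, 178.0]), ([0.102, 0.011, 0.165], [47.0, 186.0]), ([0.072, -0.011, 0.145], [85.0, 210.0]), ([0.072, -0.011, 0.165], [90.0, 218.0]), ([0.072, 0.011, 0.145], [86.0, 178.0]), ([0.072, 0.011, 0.165], [92.0, 186.0]), ([-0.108, -0.011, 0.145], [355.0, 211.0]), ([-0.108, -0.011, 0.165], [357.0, 219.0]), ([-0.108, 0.011, 0.145], [356.0, 179.0]), ([-0.108, 0.011, 0.165], [358.0, 187.0])]
side [([0.102, -0.011, 0.145], [541.0, 306.0]), ([0.102, -0.011, 0.165], [548.0, 328.0]), ([0.102, 0.011, 0.145], [511.0, 286.0]), ([0.102, 0.011, 0.165], [518.0, 308.0]), ([0.072, -0.011, 0.145], [581.0, 268.0]), ([0.072, -0.011, 0.165], [587.0, 290.0]), ([0.072, 0.011, 0.145], [551.0, 248.0]), ([0.072, 0.011, 0.165], [557.0, 271.0]), ([-0.108, -0.011, 0.145], [801.0, 56.0]), ([-0.108, -0.011, 0.165], [804.0, 79.0]), ([-0.108, 0.011, 0.145], [771.0, 39.0]), ([-0.108, 0.011, 0.165], [775.0, 62.0])]
```

View pics/fin.png

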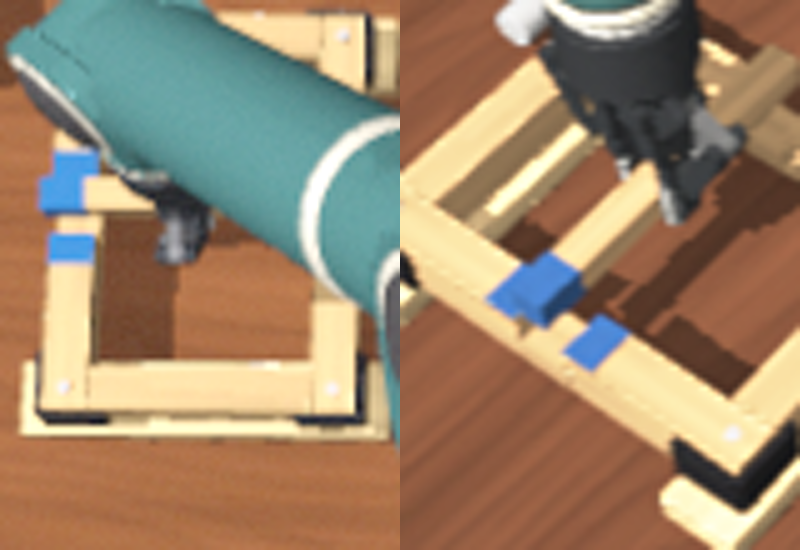

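The final view shows the blue end at top crop (40–85, 175–214) and side crop (511–583, 250–327). That is within about 1 px of the pose predicted for a level brace centred over the notches about 15 mm above the rails. The frame is untouched, with wrist force about 1 N.

Request:
drive_tool(rows="1 0 0 0 0; 1 0 0 0 0; 1 0 0 0 0; 1 0 0 0 0; 1 0 0 0 0")

```text
time_s: 16.1
eef_pos: [0.5308, 0.252, 0.2351]
tool_rot: [0.684, 0.73, -0.0, -0.0]
force: [0.4, -0.2, -0.6]
gripper_width: 0.248
finger_force: 58.9
```

```bash
python3 -c "
from station import robot
s=robot.read_state();print(s['eef_pos'],abs(s['dq']).max(),s['finger_force']);print(robot.sign_off())"
```

```text
[0.53081769 0.25204921 0.23514055] 0.002426469176224236 58.914170265197754
the job is handed in; nothing more can be done
None
```

The job is handed in at 16.1 s: the brace is still gripped at about 59 N, level and near-motionless, square over the two notches with its blue end over the blue-marked one, its underside about 14–15 mm above the rails.

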